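# Assemble a two-tier spice rack and load it

### The arm

A 7-joint arm with a two-finger parallel gripper is mounted at the origin on a cart in front of the work surface, level with it; the furniture and walls round the work are solid. World frame = base frame: x ahead of the robot, y to its left, z up, the work surface at z = 0. Lengths are in mm, angles in rad, forces in N, time in s.
With the tool pointing down it reaches from about 425 to 975 mm from the base axis. Payload 16.7 kg.
Tool frame: the origin (TCP) lies between the finger pads; the fingertips stand 22 mm ahead of it and the grasp point (between the pads) lies 3 mm ahead of it (arm.tip_reach is the distance from the TCP to the fingertips, in mm); z points along the fingers, y is the line along which they close (so a half turn about z gives the same grasp; the last joint's range is limited). The gripper opens to 85 mm and grips with 20 to 120 N. Pads are 22 mm wide; open, the fingers measure 114 mm over their backs; the gripper's body (76 mm by 85 mm) begins 54 mm behind the grasp point. The pads swing forward as they close: fully open they stand 13 mm farther back than shut.
Start: joints at [1.127, 0.426, 0.074, 1.606, -0.034, 1.111, -0.067], TCP at [195.443, -646.049, 253.302] pointing down, gripper open.
Joint ranges: [-2.85, 2.85], [-0.5, 2.14], [-1.23, 1.37], [0.21, 2.46], [-1.02, 4.16], [0.16, 2.05], [-2.73, 2.73]. Speed limits (rad/s): [1.89, 1.89, 2.39, 2.39, 3.01, 3.01, 3.01].

### API

Orientations are given as a unit quaternion [x, y, z, w].
In Python, from bench import arm, kin, vision, sign_off, models, read_t, read_qpos, read_joint_velocities, read_joint_efforts, read_tcp_pos, read_tcp_rot, read_contact_force, read_wrist_torque, read_grip_width, read_grasp_force gives the robot as it stands. Calls block until the motion is done:
- arm.goto(position, orientation): joint-space move of the TCP to a pose.
- arm.move_l(position, v=150, rotation=None, f_stop=None): straight line of the TCP; rotation=None keeps the orientation; v is the mean speed in mm/s. With f_stop (N) it stops when the force on the tool has changed by that much, and returns True; else False.
- arm.move_j(angles): joint-space move.
- arm.grip(opening, effort=None): opening from 0.0 (shut) to 1.0 (fully open); effort is the grip in N (None keeps the last); returns when the fingers have stopped.
- arm.hold(seconds).
- kin.inverse_kinematics(position, orientation): joint angles nearest the present ones, or None.
- vision.get_image(name): name is "scene" or "top" or "wrist"; returns a dict with "pixels" (480x640x3 uint8, red, green, blue), "depth" (480x640 float32, mm along the optical axis (not along the pixel's ray), 0 where there is no reading), "vertical_fov" (degrees; the focal length in pixels is half the picture's height over the tangent of half this angle, whatever the lens; pixels are square), "cx", "cy" (the principal point, pixels), "D" ([k1, k2, p1, p2, k3] as OpenCV has them; the pictures are not rectified), "R" (3x3) and "t" (3): a world point X has camera coordinates R X + t; the wrist camera has in their place "tool_from_camera" (4x4, takes a point from camera to tool coordinates, whose origin is the TCP and whose axes are the flange's). Camera axes: x right, y down, z forward; pixel columns grow to the right and rows downward; lengths in mm; the calibration is good to about 2 mm. A picture is of the moment at which its call begins: read the wrist's pose just before it.
A pose or a line that the arm cannot do raises arm.IKError and nothing moves.
- sign_off(): hands the job in; it is judged then, once.
Trained networks look in the newest picture that a camera, given by its name, has taken for a name from the list of things; names that differ only in an ending like _2 or _b are one class to them, and where a whole thing is asked for, a point or a joint stands for the part that bears it (a point fixed in the world has none). Each returns a list of dicts, best first, with "p" (0 to 1); they miss things now and then, are a little off and sometimes report something else, mostly with a low value. They report only what shows in the picture. A call takes as long as a camera call.
- models.look_for(target, camera): "bbox" ([left, top, width, height] in pixels, round what is visible of it).
- models.trace(target, camera): "pixels" (480x640 bool, what is visible of it) and "bbox" ([left, top, width, height] in pixels, round what is visible of it).
- models.spot_point(target, camera): "position" ([column, row] in pixels: a listed point, or the origin of a listed thing).
Readings, each from a call of its own:
- read_t(): time.
- read_qpos(): joint angles.
- read_joint_velocities(): joint speeds.
- read_joint_efforts(): joint torques, N m.
- read_tcp_pos(): TCP position.
- read_tcp_rot(): TCP orientation.
- read_contact_force(): force on the tool from outside, world axes, zero at the start.
- read_wrist_torque(): the same for the moment, N m.
- read_grip_width(): opening from 0.0 (shut) to 1.0 (fully open).
- read_grasp_force(): force on a finger pad.
Only numpy, scipy, OpenCV 4.12 (cv2) and the standard library are available. Lean on these libraries where they do the work, as an engineer would, in place of code of your own. Each camera call takes 0.05 s, during which the arm holds its last target. There are 200 camera calls.

### The job

Put the loose wooden shelf on the spice rack so that all four posts come up through its corner holes and it lies flat on the post collars; lower it on, do not drop or bang it. Then stand the spice tin upright on that shelf, flat inside its rim, at either end beside the handle. Do not disturb the pepper mill, the shaker or the jam jar.

Things in the scene. Friction and masses are not known exactly. Their poses are not given: they have to be found in the camera images.
- rack: Spice rack, fixed: light wooden board 180 (x) x 120 (y) mm, top 14 mm up, with four steel posts at x +-78, y +-48 mm. Each has a collar 22 mm across, its top at z = 80 mm; above it a pin of 8 mm diameter to z = 93 mm, then tapering to 3 mm at the tip, z = 102 mm. Origin: on the worktop under the centre; x along the long side, z up. A half turn looks the same. Long side within 0.25 rad of world x.
- rack_seat (a point): Point on the rack's vertical centre line at the height of the collar tops (80 mm over the worktop): the centre of the shelf's underside comes here. Axes as the rack's.
- shelf: Loose shelf, right way up on the worktop: light wooden board 180 (x) x 120 (y) x 8 mm, rim 4 mm wide up to z = 14 mm, four through holes of 13 mm diameter at x +-78, y +-48 mm, bridge handle in the middle. About 0.35 kg, balanced. Origin: centre of the underside; x along the long side, within 0.25 rad of world x. A half turn does not matter. Rack and shelf start one left, one right, either way.
- shelf_handle (a point): Centre of the shelf's handle bar, 43 mm above the shelf's underside: a wooden bar 56 mm long (along the shelf's x), 10 mm wide (y), 14 mm high (z 36 to 50 mm), on two thin steel legs at x = +-19 mm, open below. Grip it from above across the 10 mm.
- tin: The only spice tin: flat, upright, pale lid, 35 (x) x 61 (y) x 88 mm high, about 0.09 kg, on the worktop between rack and shelf, turned up to 0.5 rad. Origin: centre of the underside. Grip it from above across the 35 mm. With its x along the shelf's x it stands well on the shelf's long middle line, 52 mm from the shelf's centre.
- pepper_mill: Bystander: turned wooden pepper mill, 58 mm across, 150 mm high, on the worktop behind the work. Origin: centre of the underside.
- shaker: Bystander: small waisted chrome shaker, 38 mm across, 62 mm high, behind the work. Origin: centre of the underside.
- jam_jar: Bystander: jam jar with a screw lid, 62 mm across, 86 mm high, behind the work. Origin: centre of the underside.

How it is judged:
By the outcome, as a careful person would: the job done as asked, in the order asked, and still so for the second after the job is handed in, with the robot touching nothing.
It also fails if it takes over 72 s, if anything falls off the work surface, if the arm or the gripper's body presses on something with over 40 N, if the wrist force passes 120 N, or if a joint passes its speed limit or range.

## Working session

There is one attempt and no reset: what is moved stays moved. The work goes in short steps, each a Python script; the robot and the scene stay as the last script left them, time stands still between calls to the robot, and variables do not carry over. Pictures are saved under pics/ and viewed, at most 10 in all, crops included, and the job is handed in when it is done.

```bash
mkdir -p pics; ls; cat > h.py <<'E'
import numpy as np, cv2
from bench import arm, kin, vision, sign_off, models, read_t, read_qpos, read_tcp_pos, read_tcp_rot, read_contact_force, read_wrist_torque, read_grip_width, read_grasp_force
from scipy.spatial.transform import Rotation as Ro
def shot(name):
    p,q=np.array(read_tcp_pos()),np.array(read_tcp_rot())
    im=vision.get_image(name)
    f=240/np.tan(np.radians(im["vertical_fov"])/2)
    im["K"]=np.array([[f,0,im["cx"]],[0,f,im["cy"]],[0,0,1]]); im["D"]=np.array(im["D"],float)
    if "R" in im: R=np.array(im["R"]);t=np.array(im["t"]).ravel(); im["Rw"]=R.T; im["c"]=-R.T@t
    else:
        T=np.array(im["tool_from_camera"]); Rt=Ro.from_quat(q).as_matrix() if q.size==4 else q
        im["Rw"]=Rt@T[:3,:3]; im["c"]=Rt@T[:3,3]+p
    return im
def rays(im,px):
    u=cv2.undistortPoints(np.array(px,float).reshape(-1,1,2),im["K"],im["D"]).reshape(-1,2)
    return np.c_[u,np.ones(len(u))]@im["Rw"].T
def at_z(im,px,z):
    d=rays(im,px); return im["c"]+d*((z-im["c"][2])/d[:,2])[:,None]
def cloud(im,mask):
    v,u=np.nonzero(mask&(im["depth"]>0)); d=rays(im,np.c_[u,v]); return im["c"]+d*im["depth"][v,u][:,None]
def proj(im,X):
    R=im["Rw"].T; return cv2.projectPoints(np.array(X,float).reshape(-1,1,3),cv2.Rodrigues(R)[0],-R@im["c"],im["K"],im["D"])[0].reshape(-1,2)
def tri(views):
    A=np.zeros((3,3));b=np.zeros(3)
    for im,px in views:
        d=rays(im,[px])[0];d/=np.linalg.norm(d);P=np.eye(3)-np.outer(d,d);A+=P;b+=P@im["c"]
    return np.linalg.solve(A,b)
def down(yaw):  # tool z down, tool y (closing) along world direction yaw
    y=np.array([np.cos(yaw),np.sin(yaw),0]);z=np.array([0,0,-1.]);x=np.cross(y,z)
    return Ro.from_matrix(np.c_[x,y,z]).as_quat()
def save(im,n): cv2.imwrite(f"pics/{n}.png",im["pixels"][:,:,::-1])
E
python3 - <<'E'
from h import *
for c in("scene","top"):
    im=shot(c);save(im,c+"0");print(c,im["c"].round(),im["Rw"][:,2].round(2),im["vertical_fov"],im["D"])
    for n in("rack","shelf","tin","pepper_mill","shaker","jam_jar"):
        for d in models.look_for(n,c)[:2]: print(n,round(d["p"],2),np.round(d["bbox"]))
    for n in("shelf_handle","rack_seat","tin","shelf"):
        for d in models.spot_point(n,c)[:2]: print(n,round(d["p"],2),np.round(d["position"],1),at_z(im,[d["position"]],{"shelf_handle":43,"rack_seat":80}.get(n,0)).round(1))
print(read_tcp_rot(),read_t(),arm.tip_reach)
E
```

```text
bench.py
pics
scene [ 55.  99. 741.] [ 0.62 -0.   -0.78] 52.13159723972539 [-0.13461423  0.          0.          0.          0.        ]
rack 0.87 [376. 253.  94. 123.]
shelf 0.72 [147. 280. 102. 107.]
tin 0.94 [285. 261.  42.  50.]
pepper_mill 0.75 [343. 170.  33.  66.]
shaker 0.7 [421. 207.  23.  26.]
jam_jar 0.78 [276. 182.  30.  49.]
shelf_handle 0.68 [193.4 316. ] [[454.8 308.5  43. ]]
rack_seat 0.93 [424.4 297.8] [[462.3 -65.   80. ]]
rack_seat 0.17 [303.4 301.3] [[459.  126.6  80. ]]
tin 0.58 [305.7 298.7] [[513.2 125.8   0. ]]
tin 0.19 [201.  331.8] [[448.5 303.8   0. ]]
shelf 0.79 [198.4 332.5] [[447.2 308.1   0. ]]
top [ 437.   83. 1007.] [ 0.17  0.02 -0.99] 45.15498737104562 [-0.07080637  0.          0.          0.          0.        ]
rack 0.62 [377. 270.  79. 117.]
shelf 0.83 [150. 268.  93. 119.]
tin 0.6 [284. 278.  36.  27.]
tin 0.51 [155. 268.  90. 118.]
pepper_mill 0.95 [348. 169.  37.  50.]
shaker 0.65 [439. 192.  22.  26.]
jam_jar 0.81 [274. 160.  38.  45.]
shelf_handle 0.78 [196.3 320.6] [[460.5 301.3  43. ]]
rack_seat 0.66 [415.6 324.2] [[464.  -57.6  80. ]]
rack_seat 0.62 [364.6 204.2] [[657.6  26.8  80. ]]
tin 0.89 [303.9 294.4] [[512.6 125.1   0. ]]
shelf 0.78 [199.8 325.3] [[453.6 304.4   0. ]]
shelf 0.62 [302.9 293.5] [[514.2 126.9   0. ]]
[ 9.89229538e-01  1.46372537e-01  1.99882244e-05 -2.78771314e-05] 1.1 22.0
```

```bash
python3 - <<'E'
import cv2
im=cv2.imread("pics/top0.png")[140:400,130:490];cv2.imwrite("pics/top0c.png",cv2.resize(im,None,fx=2.2,fy=2.2,interpolation=cv2.INTER_CUBIC))
E
```

```text
(no output)
```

View pics/top0c.png

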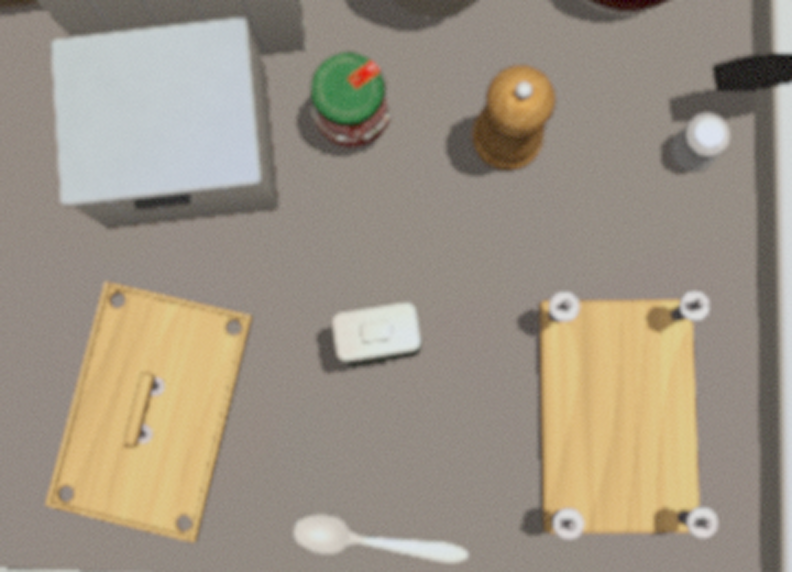

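```bash
python3 - <<'E'
from h import *
arm.goto([463,-60,330],down(-np.pi/2))
im=shot("wrist");save(im,"w_rack");print(im["c"].round(1),im["Rw"].round(2).tolist(),im["tool_from_camera"],im["vertical_fov"],im["D"],read_t(),np.round(read_qpos(),2))
for n in("rack","rack_seat"):
  for d in models.spot_point(n,"wrist")[:2]: print(n,d, at_z(im,[d["position"]],80 if n!="rack" else 0))
np.savez("rack1.npz",**{k:im[k] for k in("pixels","depth","K","D","Rw","c")})
E
```

```text
[546.5 -61.4 449.2] [[-0.0, -0.95, -0.32], [-1.0, 0.0, 0.0], [-0.0, 0.32, -0.95]] [[-3.81374632e-04 -9.46011583e-01 -3.24132596e-01  8.34006563e+01]
 [ 9.99999924e-01 -3.34367076e-04 -2.00718710e-04  5.89459092e-01]
 [ 8.15029560e-05 -3.24132648e-01  9.46011638e-01 -1.19291255e+02]
 [ 0.00000000e+00  0.00000000e+00  0.00000000e+00  1.00000000e+00]] 63.01857059231607 [-0.07534234  0.          0.          0.          0.        ] 3.4667 [ 0.43  0.04 -0.45  1.93  0.02  1.18 -1.59]
rack {'position': [320.0, 181.5], 'p': 0.64} [[460.09004565 -64.21642562   0.        ]]
rack {'position': [316.0, 199.5], 'p': 0.55} [[438.71035906 -59.53074779   0.        ]]
rack_seat {'position': [315.5, 200.4], 'p': 0.82} [[457.0146402 -59.3729248  80.       ]]
```

View pics/w_rack.png

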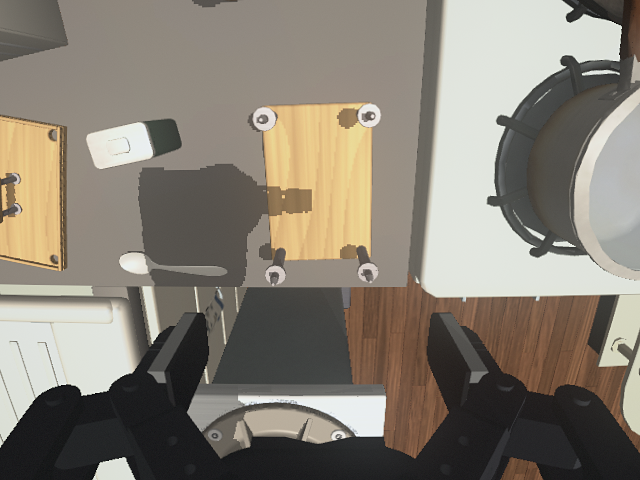

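```bash
cat >> h.py <<'E'
def collars(im,c0,lo=74,hi=86):
    """3D collar tops from depth: cluster cloud slice, then refine with pixel centroid ray at the collar height"""
    P=cloud(im,np.ones((480,640),bool)); k=(P[:,2]>lo)&(P[:,2]<hi)&(np.hypot(*(P[:,:2]-c0).T)<130)
    Q=P[k]; out=[]
    for sx,sy in((1,1),(1,-1),(-1,-1),(-1,1)):
        s=Q[np.hypot(*(Q[:,:2]-(c0+[78*sx,48*sy])).T)<25]
        (x,y),r=cv2.minEnclosingCircle(s[:,:2].astype(np.float32)); out.append([x,y,np.median(s[:,2]),r,len(s)])
    return np.array(out)
M=np.array([[78,48],[78,-48],[-78,-48],[-78,48]],float)
def fit2(Q,m=M):
    cq,cm=Q.mean(0),m.mean(0);a,b=m-cm,Q-cq
    th=np.arctan2((a[:,0]*b[:,1]-a[:,1]*b[:,0]).sum(),(a*b).sum()); c,s=np.cos(th),np.sin(th)
    R=np.array([[c,-s],[s,c]]); o=cq-R@cm
    return o,th,(Q-(m@R.T+o))
E
python3 - <<'E'
from h import *
a=dict(np.load("rack1.npz"))
arm.goto([445,0,330],down(-np.pi/2))
b=shot("wrist");np.savez("rack2.npz",**{k:b[k] for k in("pixels","depth","K","D","Rw","c")})
for im in(a,b):
    c=collars(im,np.array([460,-60.]));print(c.round(1));o,th,r=fit2(c[:,:2]);print(o,th,r.round(1).tolist())
save(b,"w_rack2");print(read_t())
E
```

```text
[[ 533.7  -12.2   78.6   11.   381. ]
 [ 536.7 -107.9   78.6   10.7  346. ]
 [ 381.  -113.1   78.7   11.3  270. ]
 [ 377.9  -17.2   78.7   11.   265. ]]
[457.33052826 -62.59638548] 0.03261708145158974 [[0.0, -0.1], [-0.2, 0.2], [0.1, -0.0], [0.1, -0.1]]
[[ 533.7  -12.5   78.7   10.8  390. ]
 [ 536.5 -108.    78.6   11.   382. ]
 [ 380.9 -112.3   78.7   11.   279. ]
 [ 378.1  -17.1   78.6   11.1  274. ]]
[457.3017807  -62.49681687] 0.028984117667079968 [[-0.2, -0.3], [-0.1, 0.2], [0.2, 0.4], [0.1, -0.3]]
3.975
```

```bash
cat >> h.py <<'E'
def rect(Q):
    (x,y),(w,h),a=cv2.minAreaRect(Q[:,:2].astype(np.float32)); a=np.radians(a)
    if w<h: w,h,a=h,w,a+np.pi/2
    a=(a+np.pi/2)%np.pi-np.pi/2
    return np.array([x,y,w,h,a])
def sl(im,c0,r,lo,hi):
    P=cloud(im,np.ones((480,640),bool)); return P[(P[:,2]>lo)&(P[:,2]<hi)&(np.hypot(*(P[:,:2]-c0).T)<r)]
E
python3 - <<'E'
from h import *
for i,p in enumerate([[490,130,330],[455,305,330],[440,270,330]]):
    arm.goto(p,down(-np.pi/2-(0.25 if i else 0)))
    im=shot("wrist");save(im,f"w_s{i}");np.savez(f"s{i}.npz",**{k:im[k] for k in("pixels","depth","K","D","Rw","c")})
    if i:
        b=sl(im,[457,305],45,42,56);print("bar",len(b),np.median(b[:,2]),rect(b).round(3))
        b=sl(im,[457,305],118,9.5,18);print("board",len(b),rect(b).round(3))
    b=sl(im,[512,125],55,75,100)
    if len(b)>30: print("tin",len(b),np.median(b[:,2]),rect(b).round(3))
print(read_t(),np.round(read_qpos(),2))
E
```

```text
tin 2366 83.71583754889099 [511.706 124.722  61.212  35.517  -1.383]
bar 494 48.10472260179705 [ 4.51100e+02  3.03729e+02  5.66160e+01  9.97100e+00 -2.01000e-01]
board 1876 [ 4.51135e+02  3.03791e+02  1.80323e+02  1.20646e+02 -1.98000e-01]
tin 2697 83.78493697009645 [511.342 125.215  61.334  35.849  -1.4  ]
bar 516 48.00668684971086 [ 4.51586e+02  3.03580e+02  5.50450e+01  1.02140e+01 -1.95000e-01]
board 1923 [ 4.50838e+02  3.03966e+02  1.79660e+02  1.20540e+02 -2.01000e-01]
tin 2762 83.80312483955367 [511.206 124.732  62.206  35.507  -1.388]
5.75 [-0.    0.16 -0.74  1.83  0.12  1.2  -2.6 ]
```

View pics/w_s1.png

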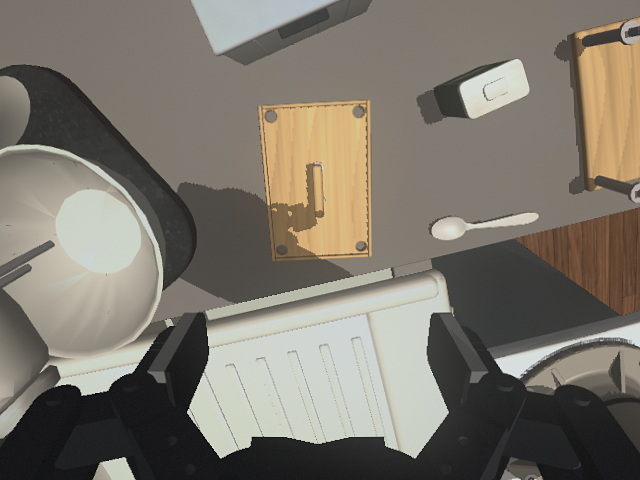

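```bash
python3 - <<'E'
from h import *
q=down(-np.pi/2-0.199)
arm.grip(0.45)
arm.goto([451.2,303.8,130],q)
print(arm.move_l([451.2,303.8,46],v=80,f_stop=8),read_tcp_pos())
arm.grip(0.0,effort=60);print("grip",read_grip_width(),read_grasp_force())
arm.move_l([451.2,303.8,60],v=40);print(read_contact_force())
arm.move_l([451.2,303.8,205],v=120);print(read_contact_force(),read_wrist_torque())
q2=down(-np.pi/2+0.031)
arm.goto([457.3,-62.5,215],q2);arm.hold(.3)
im=shot("wrist");save(im,"held");np.savez("held.npz",**{k:im[k] for k in("pixels","depth","K","D","Rw","c")})
b=sl(im,[457,-62],125,165,200);print(len(b),rect(b).round(3),np.percentile(b[:,2],[2,25,50,75,98]))
A=np.linalg.lstsq(np.c_[b[:,:2]-b[:,:2].mean(0),np.ones(len(b))],b[:,2],rcond=None)[0];print("tilt",A)
b=sl(im,[457,-62],45,206,230);print(len(b),rect(b).round(3) if len(b)>10 else 0)
print(read_t(),read_grasp_force(),read_tcp_pos(),np.round(read_qpos(),2))
E
```

```text
False [451.43894139 303.95156109  46.41081025]
grip 0.10633735443816955 59.03007745742798
[ 0.17828862  0.67090298 -3.54225953]
[ 0.78610233 -0.36228849 -3.39070322] [-0.05196432  0.00560467 -0.06050681]
71304 [ 4.56602e+02 -6.24550e+01  1.80245e+02  1.20261e+02  3.10000e-02] [173.79388874 174.77364872 175.24259208 175.82483452 181.62826219]
tilt [5.57063822e-03 2.61719663e-04 1.75916272e+02]
6884 [ 4.58707e+02 -6.48160e+01  5.30930e+01  3.37140e+01  4.37000e-01]
12.25 58.385385274887085 [457.37560589 -62.11950037 214.93874775] [ 0.2   0.13 -0.22  2.1   0.04  0.92 -1.58]
```

View pics/held.png

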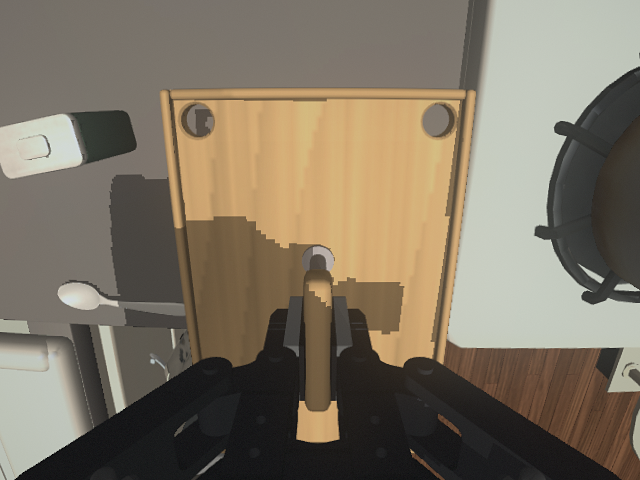

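```bash
python3 - <<'E'
from h import *
p=np.array([458.0,-62.4])
arm.move_l([*p,155],v=100)
print(read_tcp_pos(),read_contact_force())
s=arm.move_l([*p,130],v=25,f_stop=6);print(s,read_tcp_pos(),read_contact_force(),read_wrist_torque())
if not s:
    s=arm.move_l([*p,124.5],v=8,f_stop=4);print(s,read_tcp_pos(),read_contact_force(),read_wrist_torque())
im=shot("wrist");save(im,"seat")
b=sl(im,p,125,80,100);print(len(b),rect(b).round(3),np.percentile(b[:,2],[2,25,50,75,98]));print(read_t())
E
```

```text
[458.28749093 -62.39854732 155.36993574] [ 0.05324137 -0.00958332 -3.76505833]
False [458.08956183 -62.40768774 130.1316736 ] [ 0.57554158  0.17893278 -3.47614108] [-0.01279234  0.0159262   0.03147353]
True [457.98137735 -62.42104455 126.46628533] [-1.54634009  0.31487776  8.00265446] [0.02179919 0.23168966 0.04516738]
71737 [ 4.56904e+02 -6.28910e+01  1.80901e+02  1.20181e+02  2.90000e-02] [85.37713889 86.33466181 86.80623033 87.40130016 93.27773678]
14.6917
```

View pics/seat.png

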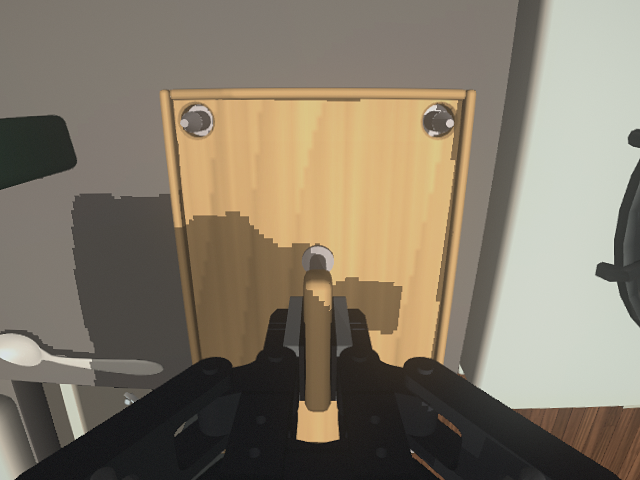

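```bash
python3 - <<'E'
from h import *
arm.grip(0.35);p=read_tcp_pos()
arm.move_l([p[0],p[1],180],v=80)
arm.goto([452,-30,300],down(-np.pi/2+.03))
im=shot("wrist");save(im,"rel");c=[457.3,-62.5]
b=sl(im,c,118,82,97);print(len(b),rect(b).round(3))
b2=sl(im,c,118,82,91);A=np.linalg.lstsq(np.c_[b2[:,:2]-b2[:,:2].mean(0),np.ones(len(b2))],b2[:,2],rcond=None)[0];print("tilt",A)
b=sl(im,c,45,120,140);print("bar",len(b),rect(b).round(3),np.median(b[:,2]))
b=sl(im,[512,125],55,75,100);print("tin",len(b),np.percentile(b[:,2],[5,50,95]),rect(b).round(3));print(read_t(),read_contact_force())
q=kin.inverse_kinematics([511.5,124.9,180],down(.182));print(np.round(q,2))
q=kin.inverse_kinematics([511.5,124.9,180],down(.182+np.pi));print(np.round(q,2))
E
```

```text
27144 [ 4.57293e+02 -6.30190e+01  1.80135e+02  1.20360e+02  3.20000e-02]
tilt [-4.31937855e-04 -1.73336841e-04  8.67556615e+01]
bar 941 [ 4.57954e+02 -6.30580e+01  5.55610e+01  1.03910e+01  2.80000e-02] 128.10417889103388
tin 2947 [81.96847467 83.74595464 86.94214374] [511.543 124.548  62.456  35.497  -1.391]
16.4667 [-0.25004838 -0.28502616 -0.00188918]
[ 0.03  0.3  -0.46  1.99  0.17  0.89 -0.34]
[-1.27  0.56  1.22  2.05 -0.65  0.98 -2.67]
```

View pics/rel.png

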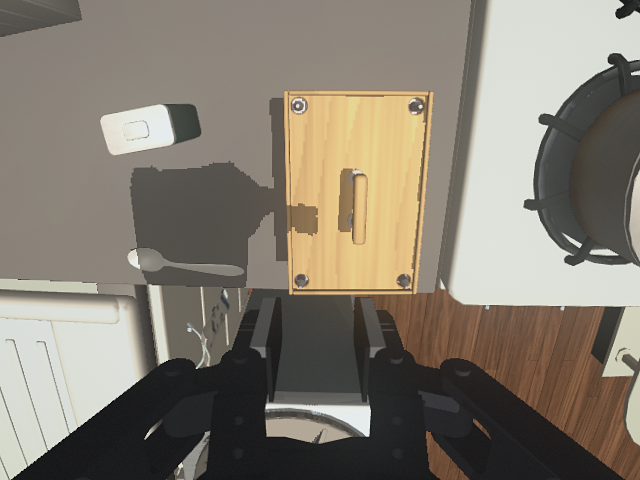

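```bash
python3 - <<'E'
from h import *
q=down(.181)
arm.grip(0.65)
arm.goto([511.4,124.8,160],q)
print(arm.move_l([511.4,124.8,71],v=80,f_stop=6),read_tcp_pos())
arm.grip(0.0,effort=25);print("grip",read_grip_width(),read_grasp_force());z0=read_tcp_pos()[2]
arm.move_l([511.4,124.8,90],v=50)
arm.move_l([511.4,124.8,240],v=130)
t=np.array([509.8,-61.4]);q2=down(.03)
arm.goto([*t,240],q2);arm.move_l([*t,190],v=80);arm.hold(.2)
im=shot("wrist");save(im,"tinheld");P=read_tcp_pos();print(z0,P,read_grip_width(),read_grasp_force(),read_contact_force())
im2=shot("top");save(im2,"tinheld_top")
b=sl(im,t,60,190,220);print(len(b),rect(b).round(3) if len(b)>20 else 0,np.percentile(b[:,2],[5,50,95]) if len(b) else 0);print(read_t())
E
```

```text
False [511.71012664 124.91759366  71.46928076]
grip 0.40104786113038327 25.63949704170227
71.50695043547938 [509.98059604 -61.4346356  190.40430968] 0.40373659246478016 24.97059255838394 [-0.17695054  0.31903233 -0.39162784]
23719 [ 5.09935e+02 -6.11340e+01  1.00763e+02  6.21570e+01  4.00000e-03] [195.60769436 202.86521759 217.72546606]
23.275
```

View pics/tinheld.png

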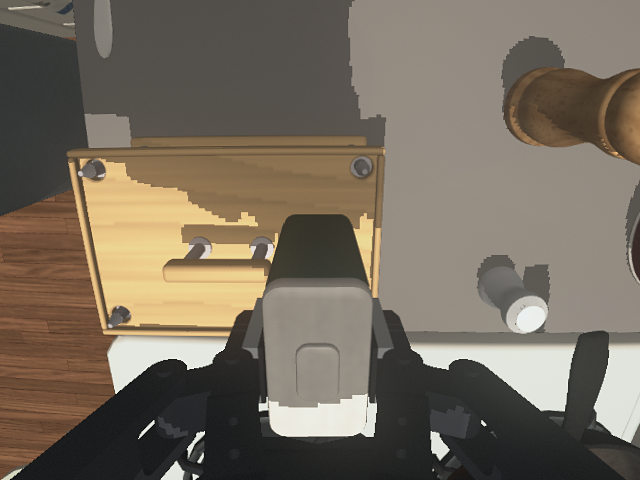

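```bash
python3 - <<'E'
from h import *
t=[509.8,-61.4]
arm.move_l([*t,164],v=50)
s=arm.move_l([*t,157],v=8,f_stop=2.5);print(s,read_tcp_pos(),read_contact_force())
arm.grip(0.55);arm.hold(.2)
arm.move_l([*t,200],v=60);arm.move_l([*t,260],v=120)
arm.goto([460,60,330],down(-np.pi/2+.03));arm.hold(.2)
im=shot("wrist");save(im,"final")
b=sl(im,t,60,166,185);print(len(b),rect(b).round(3),np.percentile(b[:,2],[5,50,95]))
b=sl(im,[457.5,-63],118,82,97);print("shelf",rect(b).round(3))
print(read_t(),read_contact_force())
E
```

```text
True [509.80969961 -61.4253974  159.46700801] [-1.41949293 -0.69667105  7.55113252]
4064 [509.6   -61.151  61.644  35.356  -1.529] [170.12896594 171.80107997 174.8757672 ]
shelf [ 4.56895e+02 -6.27960e+01  1.79998e+02  1.20962e+02  3.00000e-02]
28.3833 [ 0.76064426 -0.63367679  0.18947896]
```

View pics/final.png

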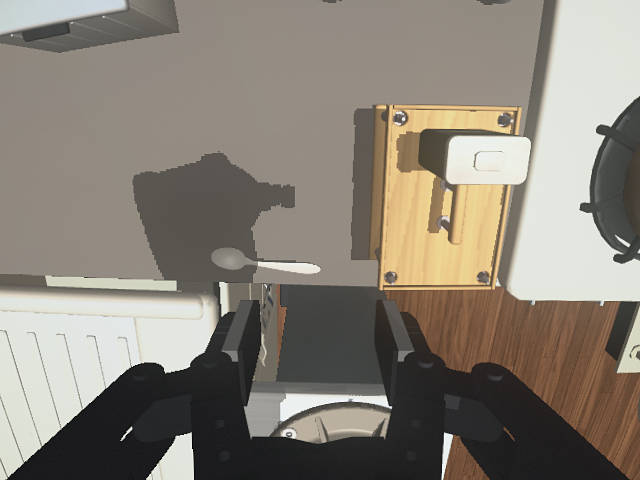

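The tin stands upright at the far end of the shelf (about px 475,158). It contacted at TCP z 159.5, the expected height. All four pins show through the holes, and the shelf still reads as it did before the tin went on.

```bash
python3 -c "
from bench import sign_off
print(sign_off())"
```

```text
the job is handed in; nothing more can be done
None
```

The job is handed in: the shelf lies flat on the rack collars with all four pins through its holes, the tin stands upright on its far end beside the handle, and the arm never went near the pepper mill, shaker or jam jar (about 28 s of the 72 s used).

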